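Shut the magnet tub, then hold the cross-lock tweezers open at the mark

ROBOT

A 6-joint arm with a two-finger parallel gripper is mounted at the origin on a cart in front of the work surface, level with it; the furniture and walls round the work are solid. World frame = base frame: x ahead of the robot, y to its left, z up, the work surface at z = 0. Lengths are in m, angles in rad, forces in N, time in s.
With the tool pointing down it reaches from about 0.35 to 0.85 m from the base axis. Payload 8.1 kg.
Tool frame: the origin (TCP) lies at the very end of the fingers, on their centre line; the grasp point (between the pads) lies 19 mm behind it; z points along the fingers, y is the line along which they close (so a half turn about z gives the same grasp; the last joint's range is limited). The gripper opens to 93 mm and grips with 3 to 60 N. Pads are 15 mm wide; open, the fingers measure 128 mm over their backs; the gripper's body (75 mm by 188 mm) begins 65 mm behind the grasp point.
Start: joints at [1.04, 0.13, 1.488, -0, 1.523, -0.085], TCP at [0.259, 0.541, 0.219] pointing down, gripper open.
Joint ranges: [-2.96, 2.96], [-0.89, 2.26], [0.02, 2.5], [-1.34, 4.48], [0, 2.73], [-2.66, 2.66]. Speed limits (rad/s): [2.39, 2.39, 2.79, 3.14, 3.14, 3.14].

INTERFACE

Orientations are given as a rotation vector (axis times angle).
In Python, from plant import monitor, eyes, ticket gives the robot as it stands.
- The arm moves only by the tool arm_command, never from a script. Its argument "deltas" is a list that holds one entry, the list of rows, each a list of 6 numbers: the shift along the world's x, y, z in cm, then the turn, a rotation vector about the world's x, y, z in degrees. In form: [[[tx, ty, tz, rx, ry, rz], ...]]. A call has 1 to 12 rows; each row shifts and turns the commanded pose from where the row before left it; what a row does not reach is not made up. A row lasts 1/12 s, in which the tool goes at most 41.7 mm and 7.16 degrees, less where a joint would pass 70% of its speed; a pose out of reach is approached as far as the arm can. A call is refused whole if a number of a shift passes 4.17 or a number of a turn 7.16, either way. A call with a gripper value outside its range is refused whole. "gripper" is the opening, from -1 (shut) to 1 (fully open), set as the call begins (left out, the last holds). The fingers move at their own pace and stop on an object; "squeeze" is the grip in N (left out, the last holds). Time passes only in rows, so rows that do not move let the fingers close. It gives the time, the measured TCP pose, the force, the opening and the grip force at its end, in the units of the state.
- monitor.read_state(): the state, without advancing time (a new reading comes with each control period).
- eyes.read_camera(name): name is "scene" or "top" or "wrist"; returns the picture (384x512x3 uint8, blue, green, red); there is no depth.
- eyes.camera_model(name): a dict with "fx", "fy", "cx", "cy" (pixels), "k1" (the pictures are not rectified: a ray, as slopes to the right and down, at radius r is drawn at 1 + k1 r^2 times it, then the intrinsics apply), "rvec" (rotation vector, rad) and "tvec" (3), from world to camera coordinates, as OpenCV has them. Camera axes: x right, y down, z forward; pixel columns grow to the right and rows downward; lengths in m; the calibration is good to about 2 mm. A picture is of the moment at which its call begins: read the wrist's pose just before it. camera_model takes no time and is no camera call; for the wrist camera it gives the pose at the moment of the call.
- ticket.close_job(): hands the job in; it is judged then, once.
The state is a dict: "t": time; "q": joint angles; "dq": joint speeds; "joint_torque": joint torques, N m; "tool_pos": TCP position; "orientation": TCP orientation; "force": force on the tool from outside, world axes, zero at the start; "wrist_torque": the same for the moment, N m; "opening": finger opening in m; "gripper_force": force on a finger pad.
Only numpy, scipy, OpenCV 4.12 (cv2) and the standard library are available. Lean on these libraries where they do the work, as an engineer would, in place of code of your own. Each camera call takes 0.05 s, during which the arm holds its last target. There are 200 camera calls.

TASK

Press the lid of the clear magnet tub shut until it clicks and stays down, so that the loose magnets cannot jump onto the steel tweezers. Then pick the cross-lock tweezers up off their wooden rest, bring their tips level over the steel parts dish, a few centimetres clear of its rim, and squeeze the brown grips until the tips stand open to the red ring on the guide pin (a 14 mm gap). Keep that gap steady for at least three seconds and finish still holding the tweezers there, so that I can set a part between the tips; do not knock the other things about.

Things in the scene. Friction and masses are not known exactly. Their poses are not given: they have to be found in the camera images.
- magnet_tub: Clear plastic tub 85 x 92 mm, 50 mm high when shut, fixed to the worktop, with small steel disc magnets in it; its hinged clear lid stands part open. (Another clear tub, empty and shut, among the paints is not meant.) Origin: centre of its underside. x points from the front (snap tab, robot side) to the back (hinge), z up.
- magnet_tub_lid (a joint): Lid angle: 0 shut, grows as it opens; starts at 0.55 to 1.05. Stiff hinge (0.03 N m); let go before the catch, the lid springs up to about 0.28. The catch at the front bites from 0.08 to 0.03 and needs about 5 to 10 N down on the lid's front; past it the lid clicks down (0.02 or less) and stays. Press it right down to be sure; the lid stops at 0.
- lid_front (a point): Point on the top of the lid in the middle of its front edge, 74 mm from the hinge; at 49 mm height when shut. The lid is 88 mm wide and 75 mm long.
- lid_hinge (a point): Middle of the lid hinge line: 41 mm behind the tub origin (+x of the tub), 47.5 mm above the worktop; the hinge line runs along the y axis of the tub.
- rest: Beech tool rest, 164 x 56 mm, fixed: a 9 mm base plate with two notched uprights (at x = -72 and +62 mm, 12 mm thick, 50 mm wide, 50 mm high); notches 18 mm (at -72) and 28 mm wide, floor at 37 mm height. Origin: centre of its underside; x along its length.
- tweezers: Cross-lock (reverse action) steel tweezers, 183 mm long, about 50 g, lying level in the rest's notches, nose towards the rest's +x. Origin: under the middle of the two brown fibre grips, at their lower edge (34 mm above the worktop on the rest). x to the tips (at x = +85 mm; heel at -97 mm), y across, the way the grips are squeezed. Balanced near the grips.
- grip_mid (a point): Midway between the grips, 6.5 mm above the tweezers' origin: centre the fingers here. Grips: flat plates 36 mm long in x, 13 mm high; nothing beside or below them between the uprights but the base plate. Sprung shut: squeezing the grips OPENS the tips. Width over the grips: 35 mm with tips shut, 27.8 mm at the 14 mm gap; 1.94 mm of gap per mm of squeeze.
- tip_a (a point): Inner face of the tip on the -y side, at the very end of the nose, on the tweezers' x axis when shut.
- tip_b (a point): Inner face of the other tip, on the +y side. The distance of tip_a and tip_b is the tip gap (0 when shut).
- spring_arm (a joint): Angle by which the tweezers' blades are squeezed together at the heel: 0 tips shut, 0.08 at the 14 mm mark (gap = 175 mm x angle), stop at 0.17. The grips take 4 N to start opening the tips, 8 N at the mark, 12 N at the stop. A guide pin 35 mm heelward of the grips comes out through the -y blade: its red ring is just out at the mark.
- dish: Round stainless parts dish, 130 mm across the rim and 30 mm high, loose, standing empty on the worktop. Origin: centre of its underside.
- dish_mid (a point): Centre of the dish at rim height, 30 mm above the worktop.
- serpent_figure: Small painted blue serpent figure on a base, 34 x 46 x 59 mm; a bystander.
- steel_tweezers: Plain steel tweezers lying flat, 129 mm long; a bystander, not the tool wanted.
- slate_pot: Small round black paint pot, 33 mm wide, 34 mm high; a bystander.
- moss_pot: Small round black paint pot, 33 mm wide, 34 mm high; a bystander.
- red_bottle: Red dropper bottle, 25 mm wide, 73 mm high; a bystander.
- red_brush: Red paint brush lying flat, 143 mm long; a bystander.
- paste_tub: Round white tub, 78 mm wide, 42 mm high; a bystander.

How it is judged:
On the way, in this order (a step that is already met when the one before it is completed fails the run):
1. the lid of the magnet tub is clicked shut and stays down by itself (value of joint magnet_tub_lid below 0.03 rad and contact force between the fingers and magnet_tub below 0.1 N), for 0.3 s.
2. the tweezers are lifted clear of the rest, held by the fingers (height (world z) of tweezers above 0.06 m and contact force between tweezers and rest below 0.05 N and contact force between the fingers and tweezers above 1.5 N), for 0.2 s.
3. over the dish the tips stand open at the mark, 14 mm within 3.5 mm, steadily for 3 s (distance between tip_a and tip_b between 0.0105 and 0.0175 m and horizontal distance between each of tip_a, tip_b and dish_mid below 0.055 m and height (world z) of tip_a between 0.04 and 0.16 m and height (world z) of tip_b above 0.04 m and contact force between tweezers and dish below 0.05 N), for 3 s.
At the end, for the whole second after the job is handed in: The tub's lid is clicked shut (within 0.03 rad). The fingers hold the tweezers in the air, still and level within about 20 degrees, touching neither dish nor rest, both tips within 55 mm of the dish's centre seen from above and 1 to 13 cm above its rim, with the tip gap held at 14 mm within 3.5 mm (all of step 3 and value of joint magnet_tub_lid below 0.03 rad and velocity of joint spring_arm between -0.05 and 0.05 rad/s and angle between tweezers's own z axis and vertical below 0.4 rad and linear speed of tweezers below 0.02 m/s and contact force between the fingers and tweezers above 3 N and contact force between tweezers and rest below 0.05 N); the arm keeps its last pose, push and grip.
It fails at once if the tweezers are dropped onto the worktop (height (world z) of tweezers below 0.022 m).
It fails at once if the dish is pushed more than 3 cm (distance of dish from where it was at the start of the episode above 0.03 m).
It fails at once if a bystander is knocked about (moved more than 3 cm) (distance of any of serpent_figure, steel_tweezers, slate_pot, moss_pot, red_bottle, red_brush, paste_tub from where it was at the start of the episode above 0.03 m).
It also fails if it takes over 61 s, if anything falls off the work surface, if the arm or the gripper's body presses on something with over 40 N, if the wrist force passes 120 N, or if a joint passes its speed limit or range.

## Working session

There is one attempt and no reset: what is moved stays moved. The work goes in short steps, Python scripts to look and compute and a tool call to move; the robot and the scene stay as the last step left them, time stands still between calls to the robot, and variables do not carry over. Pictures are saved under pics/ and viewed, at most 10 in all, crops included, and the job is handed in when it is done.

Besides the shell and the picture viewer there is one more tool, called after "Request:" as name(argument=value, ...), one argument or row to a line, values as JSON. arm_command: Moves the arm, as the interface text tells. Its arguments: {"type":"object","properties":{"deltas":{"type":"array"},"gripper":{"type":"number"},"squeeze":{"type":"number"}},"required":["deltas"]}

```bash
mkdir -p pics; cat > h.py <<'E'
import numpy as np, cv2
from plant import monitor, eyes, ticket
def ray(m,u,v):
    # returns origin, dir in world
    K=np.array([[m['fx'],0,m['cx']],[0,m['fy'],m['cy']],[0,0,1.]])
    p=cv2.undistortPoints(np.array([[[u,v]]],float),K,np.array([m['k1'],0,0,0.]))[0,0]
    R=cv2.Rodrigues(np.array(m['rvec'],float))[0]; t=np.array(m['tvec'],float)
    return -R.T@t, R.T@np.array([p[0],p[1],1])
def onz(m,u,v,z):
    o,d=ray(m,u,v); return o+d*(z-o[2])/d[2]
def two(m1,p1,m2,p2):
    o1,d1=ray(m1,*p1); o2,d2=ray(m2,*p2)
    s=np.linalg.lstsq(np.c_[d1,-d2],o2-o1,rcond=None)[0]
    a=o1+s[0]*d1;b=o2+s[1]*d2; return (a+b)/2, np.linalg.norm(a-b)
def proj(m,P):
    K=np.array([[m['fx'],0,m['cx']],[0,m['fy'],m['cy']],[0,0,1.]])
    return cv2.projectPoints(np.array(P,float).reshape(-1,1,3),np.array(m['rvec'],float),np.array(m['tvec'],float),K,np.array([m['k1'],0,0,0.]))[0][:,0]
E
python3 - <<'E'
from h import *
for n in('scene','top'):
    i=eyes.read_camera(n); cv2.imwrite(f'pics/{n}0.png',i)
    cv2.imwrite(f'pics/{n}0b.png',cv2.resize(i,(800,600),interpolation=cv2.INTER_CUBIC))
    m=eyes.camera_model(n);print(n,ray(m,m['cx'],m['cy']))
s=monitor.read_state();print({k:np.round(v,3) for k,v in s.items()})
E
```

```text
scene (array([-0.20392845, -0.94131641,  0.91669616]), array([ 0.47414969,  0.67957783, -0.55978214]))
top (array([0.24267324, 0.0856512 , 1.60244793]), array([ 0.15945838, -0.01235578, -0.98712733]))
{'t': np.float64(0.1), 'q': array([ 1.04 ,  0.131,  1.489, -0.   ,  1.523, -0.085]), 'dq': array([-0.002, -0.001, -0.003,  0.   , -0.001,  0.001]), 'joint_torque': array([ 1.0000e-03, -5.6133e+01, -4.9310e+01,  7.7000e-02,  2.9000e-02,
       -0.0000e+00]), 'tool_pos': array([0.258, 0.541, 0.218]), 'orientation': array([-6.940e-01, -3.063e+00,  2.000e-03]), 'force': array([-0.317, -0.589, -0.135]), 'wrist_torque': array([-0.032, -0.047, -0.002]), 'gripper_force': np.float64(0.0), 'opening': np.float64(0.093)}
```

View pics/top0b.png

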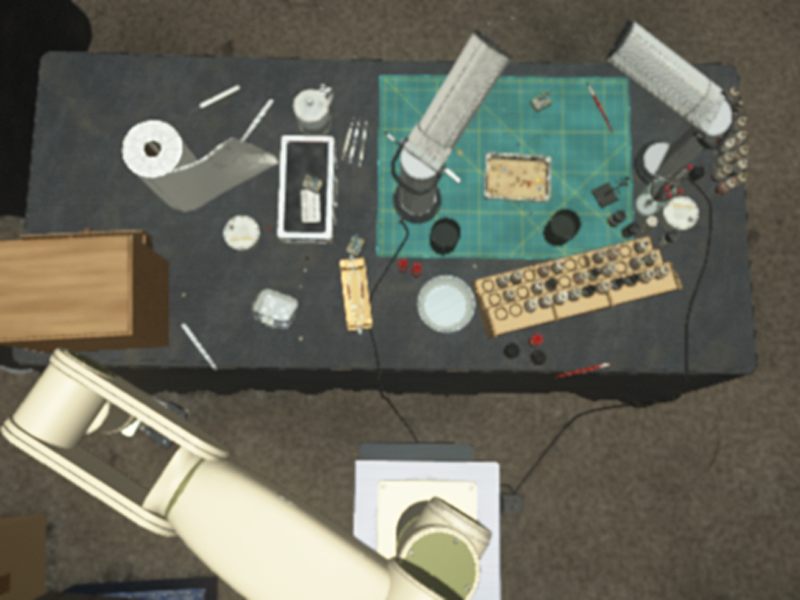

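View pics/scene0b.png

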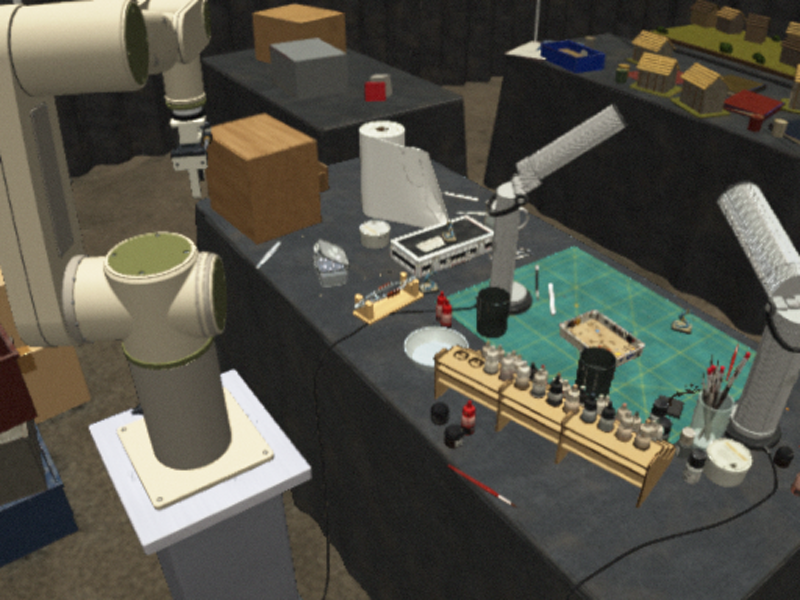

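```bash
python3 - <<'E'
from h import *
t=cv2.imread('pics/top0.png');s=cv2.imread('pics/scene0.png')
a=cv2.resize(t[140:240,150:310],(800,500),interpolation=cv2.INTER_CUBIC)
b=cv2.resize(s[145:245,190:315],(750,600),interpolation=cv2.INTER_CUBIC)
cv2.imwrite('pics/tc.png',a);cv2.imwrite('pics/sc.png',b)
m=eyes.camera_model('top')
for n,u,v,z in[('tub',275,308,.04),('tubedge',256,300,.05),('rest up far',353,264,.05),('rest near',359,326,.05),('dish',446,303,.03),('dishL',417,303,.03),('dishR',475,303,.03),('wood box near corner',167,345,0)]:
    print(n,onz(m,u*.64,v*.64,z).round(3))
E
```

```text
tub [0.484 0.345 0.04 ]
tubedge [0.5   0.387 0.05 ]
rest up far [0.586 0.172 0.05 ]
rest near [0.445 0.155 0.05 ]
dish [ 0.503 -0.041  0.03 ]
dishL [0.502 0.025 0.03 ]
dishR [ 0.504 -0.107  0.03 ]
wood box near corner [0.401 0.593 0.   ]
```

View pics/tc.png

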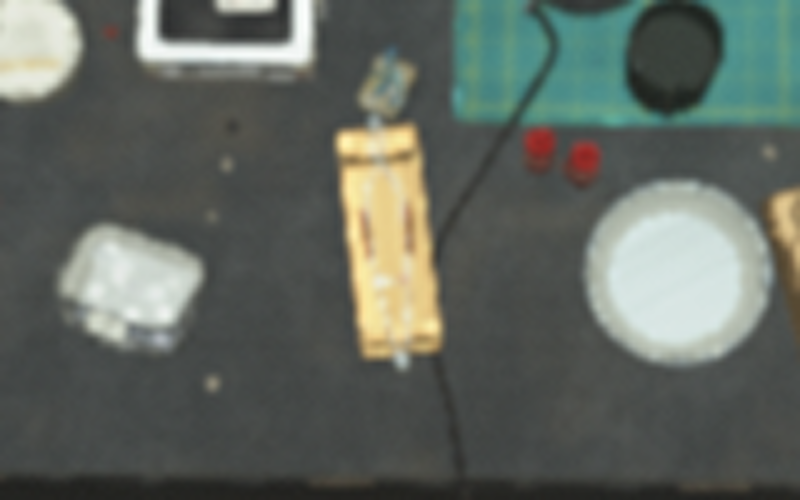

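View pics/sc.png

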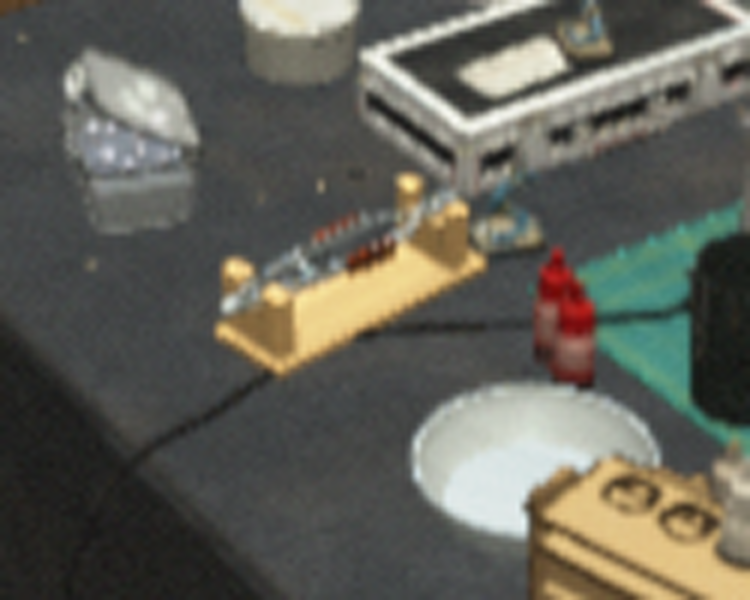

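The top view puts the tub near (0.48, 0.345), the rest near (0.515, 0.163) with the nose pointing away from the robot, and the dish near (0.503, -0.041). The serpent stands just beyond the nose. I'll move over the tub and look with the wrist camera.

Request:
arm_command(
  deltas=[
    [[0,0,1.5,0,0,0],[1.5,-1.5,1.5,0,0,0],[2,-2,1.5,0,0,1],[2.5,-2.5,1.5,0,0,1],[2.5,-2.5,1.5,0,0,1],[2.5,-2.5,1.5,0,0,1],[2.5,-2.5,1,0,0,1],[2,-2,0.5,0,0,1],[1,-1.5,0,0,0,1],[0.5,-1,0,0,0,0],[0,0,0,0,0,0]],
  ],
  gripper=-1,
  squeeze=20,
)

```text
t: 1.02
tool_pos: [0.4295, 0.3596, 0.3231]
orientation: [-0.511, -3.099, 0.002]
force: [0.6, -0.9, 0.3]
opening: 0.0243
gripper_force: 0.0
```

```bash
python3 - <<'E'
from h import *
s=monitor.read_state();print(s['t'],s['tool_pos'],s['orientation'],s['opening'])
m=eyes.camera_model('wrist');print(ray(m,m['cx'],m['cy']))
w=eyes.read_camera('wrist');cv2.imwrite('pics/w1.png',w);t=eyes.read_camera('top');cv2.imwrite('pics/t1.png',t)
cv2.imwrite('pics/w1b.png',cv2.resize(w,(800,600)))
np.save('w1.npy',m,allow_pickle=True)
E
```

```text
1.0167 [0.42951505 0.35963616 0.32314993] [-5.10786711e-01 -3.09938226e+00  1.52102864e-03] 0.024315163718268307
(array([0.35153746, 0.3874049 , 0.48942218]), array([ 0.28041454, -0.09593396, -0.95507296]))
```

View pics/w1b.png

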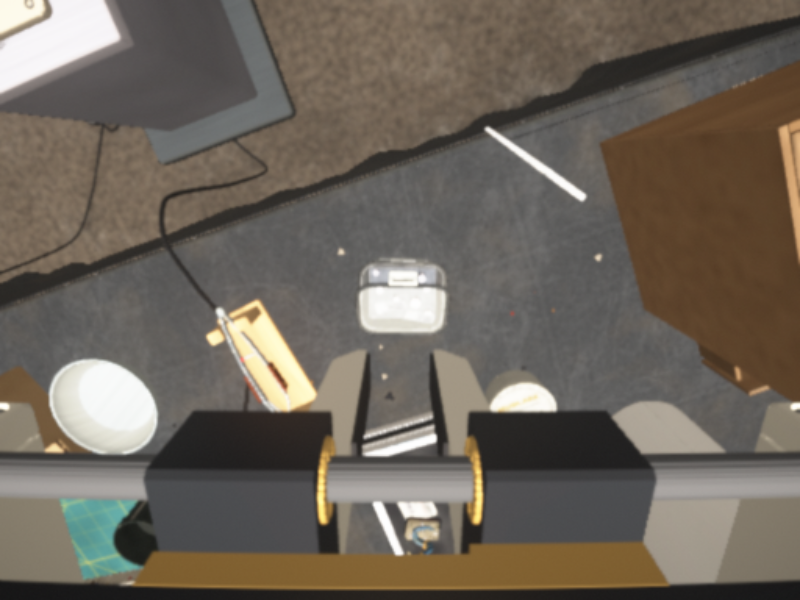

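The tub is at about (403, 298) in the wrist view. It is square to the tool, with its front tab at the top of the tub in the picture. I'll enlarge it for corner pixels.

```bash
python3 - <<'E'
from h import *
w=cv2.imread('pics/w1.png')
cv2.imwrite('pics/w1c.png',cv2.resize(w[158:223,218:298],(800,650),interpolation=cv2.INTER_CUBIC)[:600])
# tweezer grips / rest in w1 and t0: brown-red mask
for n,roi in(('pics/top0.png',(215,175,240,200)),('pics/w1.png',(140,190,200,265))):
    i=cv2.imread(n);h=cv2.cvtColor(i,cv2.COLOR_BGR2HSV)
    b,g,r=[i[...,k].astype(int) for k in range(3)]
    mk=((r>g*1.75)&(r>50)).astype(np.uint8);z=np.zeros_like(mk);x0,y0,x1,y1=roi;z[y0:y1,x0:x1]=mk[y0:y1,x0:x1]
    c=cv2.connectedComponentsWithStats(z)
    print(n,[(c[2][k].tolist(),c[3][k].round(1).tolist()) for k in range(1,c[0]) if c[2][k][4]>3])
    k=((r>150)&(r>b*1.3)).astype(np.uint8);z=np.zeros_like(k);z[y0-30:y1+30,x0-20:x1+20]=k[y0-30:y1+30,x0-20:x1+20]
    print(cv2.minAreaRect(cv2.findNonZero(z)))
E
```

```text
pics/top0.png []
((238.2920684814453, 186.42079162597656), (44.87617492675781, 38.90595626831055), 84.2894058227539)
pics/w1.png [([175, 237, 7, 10, 12], [177.8, 241.2])]
((177.38461303710938, 247.076904296875), (114.26824188232422, 42.1572151184082), 56.3099365234375)
```

View pics/w1c.png

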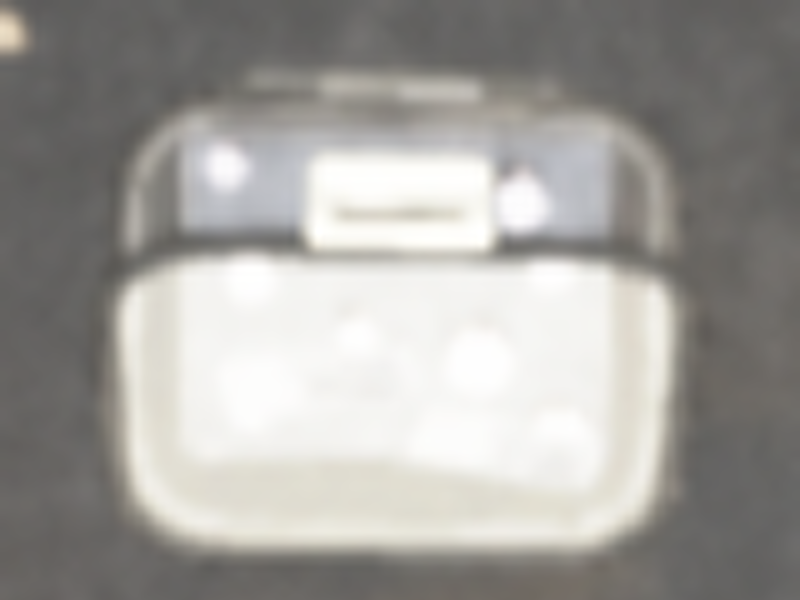

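The crop shows the tub's front rim at (395, 105), the lid's front edge at (398, 255), from x = 118 to 680, and the hinge edge at (395, 545). Next I'll get the lid angle and locate the grips.

```bash
python3 - <<'E'
from h import *
from scipy.spatial.transform import Rotation as R
m=np.load('w1.npy',allow_pickle=True).item()
P=lambda x,y:(218+x/10,158+y/10)
H=onz(m,*P(395,545),.0475);F=onz(m,*P(395,105),.045)
L=onz(m,*P(128,230),.045);Rr=onz(m,*P(670,230),.045)
print('hinge',H,'front rim',F,'dist',np.linalg.norm(H-F),'w',np.linalg.norm(L-Rr),'yaw by edges',np.degrees(np.arctan2(*(Rr-L)[[0,1]]*[1,-1])))
ax=R.from_rotvec(monitor.read_state()['orientation']).as_matrix();print('tool y',ax[:,1],np.degrees(np.arctan2(ax[1,1],ax[0,1])))
yaw=np.arctan2((H-F)[1],(H-F)[0]);print('yaw FH',np.degrees(yaw))
x=np.array([np.cos(yaw),np.sin(yaw),0])
o,d=ray(m,*P(398,255))
for th in np.arange(.4,1.2,.05):
    q=H+(-x*np.cos(th)+np.array([0,0,np.sin(th)]))*.074
    s=np.dot(q-o,d)/d.dot(d); e=o+s*d-q
    # signed along x
    print(round(th,2),q.round(4),(e.dot(x)*1000).round(1))
# lid front width check at heights
for z in(.08,.1,.11):
    print(z,np.linalg.norm(onz(m,*P(118,285),z)-onz(m,*P(682,285),z)))
# grips
g=onz(m,177.8,241.2,.045);print('grip',g, 'grips top cam expected px',proj(eyes.camera_model('top'),[g]))
mt=eyes.camera_model('top')
T=lambda x,y,z:onz(mt,150+x/5,140+y/5,z)
a,b=T(366,232,.045),T(410,228,.045);print('gripsTop',a,b,(a+b)/2)
n_,h_=T(372,117,.04),T(402,366,.04);print('nose,heel',n_,h_,np.linalg.norm(n_-h_),np.degrees(np.arctan2(*(n_-h_)[[1,0]])))
E
```

```text
hinge [0.51918933 0.33362829 0.0475    ] front rim [0.4487912 0.3573972 0.045    ] dist 0.07434451336506437 w 0.08760825198296329 yaw by edges 161.248272564581
tool y [ 3.18917302e-01  9.47782434e-01 -4.60569109e-04] 71.40253741700792
yaw FH -18.65651107725778
0.4 [0.4546 0.3554 0.0763] 9.1
0.45 [0.4561 0.3549 0.0797] 6.8
0.5 [0.4577 0.3544 0.083 ] 4.3
0.55 [0.4594 0.3538 0.0862] 1.8
0.6 [0.4613 0.3532 0.0893] -0.9
0.65 [0.4634 0.3525 0.0923] -3.7
0.7 [0.4656 0.3517 0.0952] -6.6
0.75 [0.4679 0.3509 0.0979] -9.6
0.8 [0.4703 0.3501 0.1006] -12.7
0.85 [0.4729 0.3493 0.1031] -15.9
0.9 [0.4756 0.3483 0.1055] -19.1
0.95 [0.4784 0.3474 0.1077] -22.4
1.0 [0.4813 0.3464 0.1098] -25.8
1.05 [0.4843 0.3454 0.1117] -29.2
1.1 [0.4874 0.3444 0.1134] -32.7
1.15 [0.4905 0.3433 0.115 ] -36.2
0.08 0.08448532195541361
0.1 0.080358270433956
0.11 0.07829474467322721
grip [0.526453   0.18530599 0.045     ] grips top cam expected px [[221.79174049 185.7679175 ]]
gripsTop [0.52426425 0.18028636 0.045     ] [0.5276254  0.14931475 0.045     ] [0.52594483 0.16480056 0.045     ]
nose,heel [0.60866236 0.17832704 0.04      ] [0.43003572 0.15302291 0.04      ] 0.18041002406175952 8.062834007725519
```

The lid angle is about 0.58. Grip_mid is at about (0.526, 0.165) with the tweezers at a yaw of about 8°. I'll close the lid in two stages.

Request:
arm_command(
  deltas=[
    [[0.5,-0.1,-2,0,0,0],[0.5,-0.1,-3.5,0,0,0],[0.5,-0.1,-3.5,0,0,0],[0.5,-0.2,-3.5,0,0,0],[0.5,-0.1,-3.5,0,0,0],[0.5,-0.1,-3,0,0,0],[0.5,-0.2,-2.5,0,0,0],[0.5,-0.1,-1.5,0,0,0],[0,0,0,0,0,0]],
  ],
)

```text
t: 1.87
tool_pos: [0.4653, 0.3508, 0.0885]
orientation: [-0.504, -3.095, 0.008]
force: [-0.7, 0.3, -1.1]
opening: 0.0002
gripper_force: 0.0
```

Request:
arm_command(
  deltas=[
    [[0,0,-0.6,0,0,0],[-0.1,0,-0.6,0,0,0],[-0.1,0.1,-0.6,0,0,0],[-0.2,0,-0.6,0,0,0],[-0.2,0.1,-0.6,0,0,0],[-0.2,0.1,-0.5,0,0,0],[-0.1,0,-0.4,0,0,0],[0,0,0,0,0,0]],
  ],
)

```text
t: 2.53
tool_pos: [0.4594, 0.3545, 0.054]
orientation: [-0.506, -3.1, 0.0]
force: [0.9, 1.0, 2.2]
opening: 0.0004
gripper_force: 1.1
```

Request:
arm_command(
  deltas=[
    [[0,0,-0.3,0,0,0],[0,0,-0.2,0,0,0],[0,0,-0.2,0,0,0],[0,0,0,0,0,0]],
  ],
)

```text
t: 2.87
tool_pos: [0.4597, 0.3547, 0.0486]
orientation: [-0.506, -3.1, -0.001]
force: [-6.5, -1.1, 9.9]
opening: 0.0006
gripper_force: 5.3
```

Request:
arm_command(
  deltas=[
    [[0,0,-0.2,0,0,0],[0,0,-0.2,0,0,0],[0,0,0,0,0,0]],
  ],
)

```text
t: 3.12
tool_pos: [0.46, 0.3552, 0.047]
orientation: [0.506, 3.1, 0.002]
force: [-12.9, -4.9, 30.0]
opening: 0.0002
gripper_force: 14.7
```

Request:
arm_command(
  deltas=[
    [[0,0,1,0,0,0],[0,0,2,0,0,0],[0,0,3,0,0,0],[0,0,3,0,0,0],[0,0,3,0,0,0],[0,-1,3,0,0,5],[0,-2.5,2,0,0,6],[0,-3.5,1,0,0,6],[-0.2,-3.5,0,0,0,6],[-0.3,-3.5,0,0,0,3.6],[-0.3,-3,0,0,0,0],[-0.2,-2.5,0,0,0,0]],
  ],
  gripper=0.3,
)

```text
t: 4.12
tool_pos: [0.4492, 0.1572, 0.2235]
orientation: [0.22, -3.134, 0.001]
force: [-0.2, -0.5, 0.0]
opening: 0.0603
gripper_force: 0.0
```

Request:
arm_command(
  deltas=[
    [[0,-0.5,0,0,0,0],[0,0,0,0,0,0],[0,0,0,0,0,0]],
  ],
)

```text
t: 4.37
tool_pos: [0.4498, 0.1546, 0.2236]
orientation: [-0.219, 3.134, 0.001]
force: [-0.1, 0.4, -0.7]
opening: 0.0608
gripper_force: 0.0
```

```bash
python3 - <<'E'
from h import *
from scipy.spatial.transform import Rotation as R
s=monitor.read_state();print(s['t'],s['tool_pos'],R.from_rotvec(s['orientation']).as_matrix()[:,1:],s['opening'],s['force'])
m=eyes.camera_model('wrist');np.save('w2.npy',m,allow_pickle=True)
w=eyes.read_camera('wrist');cv2.imwrite('pics/w2.png',w)
p=proj(m,[[.526,.165,.045]])[0];print(p)
L=np.load('w1.npy',allow_pickle=True).item()
q=proj(m,[[.485,.345,.05]])[0];print('tub',q)
cv2.imwrite('pics/w2b.png',cv2.resize(w,(800,600),interpolation=cv2.INTER_CUBIC))
sc=eyes.read_camera('scene');cv2.imwrite('pics/sc2.png',sc)
E
```

```text
4.3667 [0.44983693 0.15458511 0.22364169] [[-1.39051300e-01  1.42944223e-04]
 [ 9.90285073e-01  4.83357364e-04]
 [ 4.58785060e-04 -9.99999873e-01]] 0.06083327591738274 [-0.07792835  0.39541043 -0.71296807]
[254.56600829 227.72997445]
tub [396.19066743 217.95338918]
```

View pics/w2b.png

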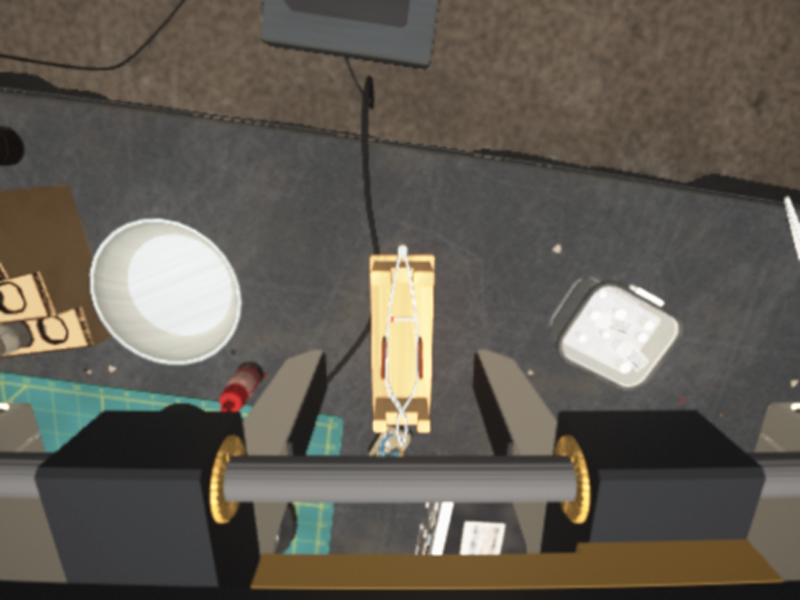

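The lid looks shut, at (620, 335). The tweezers run vertically in the picture, aligned with the tool: heel at (403, 250), grips at (386, 357) and (420, 357), nose at (402, 435). I'll compute the grip centre and the dish centre.

```bash
python3 - <<'E'
from h import *
m=np.load('w2.npy',allow_pickle=True).item();i=cv2.imread('pics/w2.png')
b,g,r=[i[...,k].astype(int) for k in range(3)]
mk=((r>g*1.8)&(r>40)).astype(np.uint8);z=np.zeros_like(mk);z[210:250,238:278]=mk[210:250,238:278]
c=cv2.connectedComponentsWithStats(z)
for k in range(1,c[0]):
    if c[2][k][4]>4: print(c[2][k],c[3][k],onz(m,*c[3][k],.044))
a=onz(m,386*.64,357*.64,.045);d=onz(m,420*.64,357*.64,.045);print('hand',a,d,(a+d)/2)
h=onz(m,403*.64,248*.64,.041);n=onz(m,402*.64,440*.64,.041);print('heel',h,'nose',n,np.linalg.norm(h-n),np.degrees(np.arctan2(*(n-h)[[1,0]])))
# rest side edges yaw, z=.009
for e in(((371,400),(371,300)),((432,400),(433,300))):
    p,q=[onz(m,u*.64,v*.64,.009) for u,v in e];print('edge',np.degrees(np.arctan2(*(p-q)[[1,0]])))
# dish ellipse from top
t=cv2.imread('pics/t1.png');mt=eyes.camera_model('top')
gr=cv2.cvtColor(t,cv2.COLOR_BGR2GRAY);k=np.zeros_like(gr);k[170:216,262:308]=(gr[170:216,262:308]>120)
cs,_=cv2.findContours(k,0,1);cc=max(cs,key=cv2.contourArea);E=cv2.minEnclosingCircle(cc);print(E,onz(mt,*E[0],.03))
L=[onz(m,u*.64,v*.64,.03) for u,v in((90,275),(241,305),(160,219),(175,364))]
print('dish wrist',(L[0]+L[1])/2,np.mean(L[2:],0),np.linalg.norm(L[0]-L[1]),np.linalg.norm(L[2]-L[3]))
E
```

```text
[245 220   1  21  21] [245. 230.] [0.53148093 0.15292283 0.044     ]
[269 230   1  11  11] [269. 235.] [0.53432433 0.18563252 0.044     ]
hand [0.52844944 0.15528942 0.045     ] [0.52447976 0.18379872 0.045     ] [0.5264646  0.16954407 0.045     ]
heel [0.43473677 0.15653573 0.041     ] nose [0.61068982 0.18063967 0.041     ] 0.1775963854284669 7.800436965633147
edge 6.844253357578739
edge 8.722818188507476
((285.1383056640625, 194.13829040527344), 18.604494094848633) [ 0.50242941 -0.03985881  0.03      ]
dish wrist [ 0.50011926 -0.03760375  0.03      ] [ 0.50442969 -0.03591001  0.03      ] 0.12922967210782477 0.1291497609218764
```

Request:
arm_command(
  deltas=[
    [[1,0.2,0,0,0,0],[2,0.4,-0.5,0,0,0],[2,0.4,-1.5,0,0,0],[2,0.4,-2.5,0,0,0],[0.8,0.1,-2.5,0,0,0],[0,0,-2.5,0,0,0],[0,0,-2.5,0,0,0],[0,0,-2,0,0,0],[0,0,-1.5,0,0,0],[0,0,-1,0,0,0],[0,0,0,0,0,0]],
  ],
)

```text
t: 5.38
tool_pos: [0.5256, 0.17, 0.0557]
orientation: [0.223, -3.129, 0.001]
force: [0.1, -0.1, 0.3]
opening: 0.0608
gripper_force: 0.0
```

```bash
python3 - <<'E'
from h import *
s=monitor.read_state();print(s['t'],s['tool_pos'],s['opening'],s['force'])
m=eyes.camera_model('wrist');w=eyes.read_camera('wrist')
p=proj(m,[[.528,.1693,.045]])[0];print(p)
x0,y0=int(max(0,p[0]-80)),int(min(384-120,max(0,p[1]-60)))
cv2.imwrite('pics/w3.png',cv2.resize(w[y0:y0+120,x0:x0+160],(800,600),interpolation=cv2.INTER_CUBIC));print(x0,y0)
E
```

```text
5.3833 [0.52564268 0.16999559 0.05567894] 0.0608486007494569 [ 0.1239559  -0.10884698  0.32741192]
[252.65042496 231.71421216]
172 171
```

View pics/w3.png

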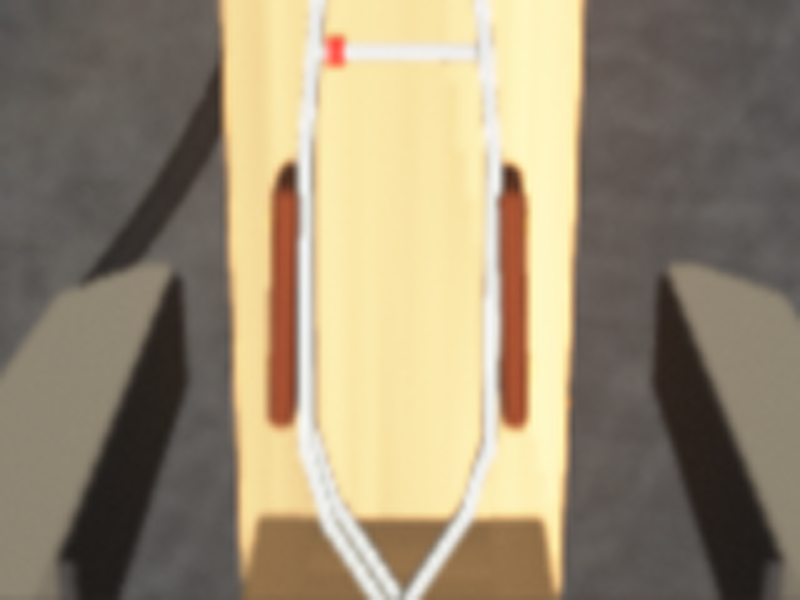

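The grips sit at x = 284 and 514, so their centre is 399. The finger centre is at 421, so the tool must shift about 3 mm towards -y. Then I'll go down.

Request:
arm_command(
  deltas=[
    [[0.1,-0.2,0,0,0,0],[0.1,-0.1,-0.4,0,0,0],[0,0,-0.8,0,0,0],[0,0,-0.8,0,0,0],[0,0,-0.7,0,0,0],[0,0,-0.4,0,0,0],[0,0,0,0,0,0],[0,0,0,0,0,0]],
  ],
)

```text
t: 6.1
tool_pos: [0.5292, 0.1663, 0.0271]
orientation: [0.221, -3.133, 0.0]
force: [0.2, -0.4, 1.3]
opening: 0.0602
gripper_force: 0.0
```

Request:
arm_command(
  deltas=[
    [[0,0,-0.3,0,0,0],[0,0,-0.3,0,0,0],[0,0,0,0,0,0],[0,0,0,0,0,0]],
  ],
)

```text
t: 6.43
tool_pos: [0.5296, 0.1664, 0.0215]
orientation: [0.221, -3.134, 0.0]
force: [0.1, -0.6, 0.5]
opening: 0.0602
gripper_force: 0.0
```

Request:
arm_command(
  deltas=[
    [[0,0,0,0,0,0],[0,0,0,0,0,0],[0,0,0,0,0,0],[0,0,0,0,0,0],[0,0,0,0,0,0],[0,0,0,0,0,0],[0,0,0,0,0,0],[0,0,0,0,0,0]],
  ],
  gripper=-0.32,
  squeeze=15,
)

```text
t: 7.1
tool_pos: [0.5298, 0.1663, 0.0218]
orientation: [-0.221, 3.134, -0.0]
force: [0.8, -1.4, 0.6]
opening: 0.0317
gripper_force: 5.7
```

Request:
arm_command(
  deltas=[
    [[0,0,0.3,0,0,0],[0,0,0.6,0,0,0],[0,0,1,0,0,0],[0,0,1.5,0,0,0],[0,0,1.5,0,0,0],[0,0,1.5,0,0,0],[0,0,1.5,0,0,0],[0,0,1.5,0,0,0],[0,0,1,0,0,0],[0,0,0.5,0,0,0],[0,0,0,0,0,0],[0,0,0,0,0,0]],
  ],
)

```text
t: 8.1
tool_pos: [0.5296, 0.1664, 0.1306]
orientation: [-0.221, 3.134, 0.0]
force: [-0.4, 0.5, 0.3]
opening: 0.0318
gripper_force: 5.4
```

```bash
python3 - <<'E'
from h import *
s=monitor.read_state();print(s['t'],s['tool_pos'],s['opening'],s['gripper_force'])
w=eyes.read_camera('wrist');cv2.imwrite('pics/w4.png',w)
cv2.imwrite('pics/w4b.png',cv2.resize(w,(640,480)))
E
```

```text
8.1 [0.52963346 0.16636282 0.13056653] 0.03182027799817519 5.38375049829483
```

View pics/w4b.png

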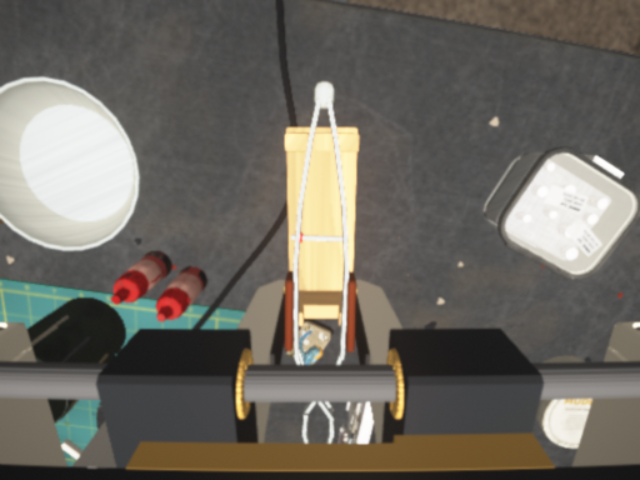

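The tweezers hang level in the fingers and the lid is still shut. Now I'll carry them over the dish.

Request:
arm_command(
  deltas=[
    [[-0.5,-0.5,0,0,0,0],[-1.2,-1,0,0,0,0],[-1.5,-1.5,0,0,0,0],[-1.5,-2,0,0,0,0],[-1.5,-2.5,0,0,0,0],[-1.5,-2.5,0,0,0,0],[-1.3,-2.5,0,0,0,0],[-1,-2.5,0,0,0,0],[-0.5,-2.5,0,0,0,0],[-0.5,-2,0,0,0,0],[0,-1.5,0,0,0,0],[0,-0.5,0,0,0,0]],
  ],
)

```text
t: 9.15
tool_pos: [0.4185, -0.0504, 0.1298]
orientation: [0.218, -3.133, 0.0]
force: [-0.2, -0.4, 0.1]
opening: 0.0318
gripper_force: 5.4
```

Request:
arm_command(
  deltas=[
    [[0,0,-0.5,0,0,0],[0,0,-1,0,0,0],[0,0,-1.5,0,0,0],[0,0,-1.2,0,0,0],[0,0,-0.8,0,0,0],[0,0,0,0,0,0],[0,0,0,0,0,0],[0,0,0,0,0,0]],
  ],
  gripper=-0.4,
)

```text
t: 9.82
tool_pos: [0.42, -0.0483, 0.0809]
orientation: [-0.222, 3.133, 0.0]
force: [-0.3, 0.1, 0.4]
opening: 0.0283
gripper_force: 7.5
```

Request:
arm_command(
  deltas=[
    [[0,0,0,0,0,0],[0,0,0,0,0,0],[0,0,0,0,0,0],[0,0,0,0,0,0],[0,0,0,0,0,0],[0,0,0,0,0,0]],
  ],
)

```text
t: 10.32
tool_pos: [0.4198, -0.0487, 0.0808]
orientation: [-0.221, 3.134, -0.0]
force: [0.3, 0.4, -1.4]
opening: 0.0283
gripper_force: 7.5
```

```bash
python3 - <<'E'
from h import *
s=monitor.read_state();print(s['t'],s['tool_pos'],s['opening'],s['gripper_force'])
t=eyes.read_camera('top');sc=eyes.read_camera('scene');w=eyes.read_camera('wrist')
mt=eyes.camera_model('top');ms=eyes.camera_model('scene')
y=np.array([-.139,.990,0]);x=np.array([.990,.139,0])
tip=s['tool_pos']+np.array([0,0,.019])+.085*x
print('tip',tip,proj(mt,[tip]),proj(ms,[tip]),proj(ms,[[.503,-.038,.03]]))
def crop(i,c,w_,h_,W,H):
    a,b=int(c[0]-w_/2),int(c[1]-h_/2);a=max(a,0);b=max(b,0);print(a,b);return cv2.resize(i[b:b+h_,a:a+w_],(W,H),interpolation=cv2.INTER_CUBIC)
A=crop(t,proj(mt,[tip])[0],66,66,400,400);B=crop(sc,proj(ms,[tip])[0],66,66,400,400)
ww=w[100:300,130:396];C=cv2.resize(ww,(266,200))
out=np.zeros((600,800,3),np.uint8);out[:400,:400]=A;out[:400,400:]=B;out[400:,:266]=C;out[400:,266:532]=cv2.resize(w[150:250,190:323],(266,200))
cv2.imwrite('pics/fin.png',out)
E
```

```text
10.3167 [ 0.4197604  -0.04870058  0.08078108] 0.028301474471819108 7.496290504932404
tip [ 0.5039104  -0.03688558  0.09978108] [[285.90908098 190.38408754]] [[279.02442782 202.62885368]] [[278.34859107 220.97826239]]
252 157
246 169
```

View pics/fin.png

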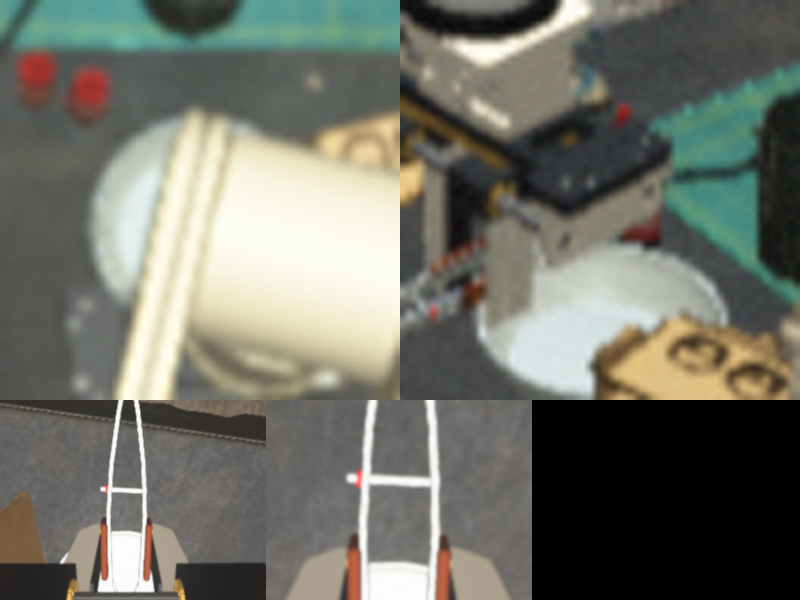

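The ring on the pin is just coming out through the blade, and the opening of 28.3 mm means a gap of about 13 mm. I'll squeeze slightly more and hold.

Request:
arm_command(
  deltas=[
    [[0,0,0,0,0,0],[0,0,0,0,0,0],[0,0,0,0,0,0],[0,0,0,0,0,0],[0,0,0,0,0,0],[0,0,0,0,0,0],[0,0,0,0,0,0],[0,0,0,0,0,0],[0,0,0,0,0,0],[0,0,0,0,0,0],[0,0,0,0,0,0],[0,0,0,0,0,0]],
  ],
  gripper=-0.412,
)

```text
t: 11.47
tool_pos: [0.4197, -0.0486, 0.0806]
orientation: [0.221, -3.134, -0.0]
force: [0.1, -0.0, -0.6]
opening: 0.0273
gripper_force: 7.8
```

Request:
arm_command(
  deltas=[
    [[0,0,0,0,0,0],[0,0,0,0,0,0],[0,0,0,0,0,0],[0,0,0,0,0,0],[0,0,0,0,0,0],[0,0,0,0,0,0],[0,0,0,0,0,0],[0,0,0,0,0,0],[0,0,0,0,0,0],[0,0,0,0,0,0],[0,0,0,0,0,0],[0,0,0,0,0,0]],
  ],
)

```text
t: 12.47
tool_pos: [0.4197, -0.0486, 0.0806]
orientation: [-0.221, 3.134, -0.0]
force: [0.5, 0.2, -1.0]
opening: 0.0275
gripper_force: 7.8
```

Request:
arm_command(
  deltas=[
    [[0,0,0,0,0,0],[0,0,0,0,0,0],[0,0,0,0,0,0],[0,0,0,0,0,0],[0,0,0,0,0,0],[0,0,0,0,0,0],[0,0,0,0,0,0],[0,0,0,0,0,0],[0,0,0,0,0,0],[0,0,0,0,0,0],[0,0,0,0,0,0],[0,0,0,0,0,0]],
  ],
)

```text
t: 13.47
tool_pos: [0.4197, -0.0486, 0.0806]
orientation: [0.221, -3.134, 0.0]
force: [0.1, 0.4, -0.5]
opening: 0.0277
gripper_force: 7.8
```

Request:
arm_command(
  deltas=[
    [[0,0,0,0,0,0],[0,0,0,0,0,0],[0,0,0,0,0,0],[0,0,0,0,0,0],[0,0,0,0,0,0],[0,0,0,0,0,0],[0,0,0,0,0,0],[0,0,0,0,0,0],[0,0,0,0,0,0],[0,0,0,0,0,0],[0,0,0,0,0,0],[0,0,0,0,0,0]],
  ],
)

```text
t: 14.47
tool_pos: [0.4197, -0.0486, 0.0806]
orientation: [0.221, -3.134, -0.0]
force: [-0.2, -0.0, -0.6]
opening: 0.0283
gripper_force: 7.8
```

```bash
python3 - <<'E'
from h import *
s=monitor.read_state();print(s['t'],s['tool_pos'],s['opening'],s['gripper_force'])
m=eyes.camera_model('wrist');i=eyes.read_camera('wrist')
# level check: heel blob height via grips/heel; outer grip width at pixel row
b,g,r=[i[...,k].astype(int) for k in range(3)]
mk=((r>g*1.8)&(r>60)).astype(np.uint8);c=cv2.connectedComponentsWithStats(mk[150:320,180:330])
print([(c[2][k]+[180,150,0,0,0]).tolist() for k in range(1,c[0]) if c[2][k][4]>3])
tp=s['tool_pos'];x=np.array([.990,.139,0])
print(proj(m,[tp+[0,0,.019]-x*.097, tp+[0,0,.019]-x*.035]))
gr=cv2.cvtColor(i,cv2.COLOR_BGR2GRAY)[:,200:312];ys=np.where((gr>190).any(1))[0];print('heel row',ys[:5])
E
```

```text
14.4667 [ 0.41968869 -0.04860966  0.08062594] 0.02826468532252073 7.793314307928085
[[235, 185, 3, 9, 23], [231, 224, 6, 55, 267], [274, 225, 7, 55, 259]]
[[253.69850495  70.15912857]
 [253.86527227 192.93199739]]
heel row [65 66 67 68 69]
```

```bash
python3 -c "
from plant import ticket
print(ticket.close_job())"
```

```text
the job is handed in; nothing more can be done
None
```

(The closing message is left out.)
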